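Push a stuck coffee capsule out of the ejector stand

TASK

A used red coffee capsule is stuck in the clips of the ejector stand. Take the push-out pin from its wooden rest, push it straight down through the guide bore so that the capsule drops into the tray, and carry on until the pin's brass collar presses on the rubber ring, firmly but gently (about 13 N, never more than 20 N on the stand), for half a second. Then draw the pin out, stand it back in its rest and let go; leave everything else where it is and do not touch the capsule with the gripper.

Things in the scene. Friction and masses are not known exactly. Their poses are not given: they have to be found in the camera images.
- stand: Ejector stand, fixed: black tray 96 x 96 x 22 mm below, aluminium column 112 mm high behind it (+x side) carrying a 70 x 60 x 16 mm guide plate with a vertical bore, and a cage of steel bars under the plate in which the capsule hangs. Origin on the worktop under the bore's axis, z up.
- bore (a point): Centre of the guide bore's mouth at the top face of the guide plate, 112 mm above the worktop. Bore 14 mm in diameter, 16 mm long, with a 2.5 mm lead-in chamfer, vertical; the capsule's dome begins about 3 mm below its lower end. z up.
- buffer: Black rubber ring on top of the guide plate round the bore: 36 mm outside, 20 mm inside, 14 mm high, its origin at its underside (level with bore when unloaded), so its top is 126 mm above the worktop. It yields downward under the collar: 2.5 N starts it, then 8 N per mm.
- tray (a point): Centre of the tray's inner floor, 5 mm above the worktop, below the bore. Inside 86 x 86 mm, walls 22 mm high.
- rest_hole (a point): Mouth of the hole in the wooden pin rest, a fixed block 56 x 56 x 45 mm; top face 45 mm above the worktop; hole 16 mm in diameter, 40 mm deep with a 3 mm lead-in chamfer, vertical.
- pin_grip (a point): Grip point on the axis of the push-out pin, half-way up its round dark wooden handle (22 mm diameter, from 84 to 132 mm above the tip, with a 26 mm knob from there to 148 mm). It is 110 mm above the tip. z runs from tip to knob.
- pin_tip (a point): Centre of the pin's foot (its lower end face), 110 mm below pin_grip along the pin.
- capsule_center (a point): Middle of the red coffee capsule (37 mm flange diameter, 29 mm high, 12 g), held flange down, dome up on the bore's axis by four spring clips: its flange is 64 mm and the top of its dome 93 mm above the worktop. Pushing it out takes about 7 to 15 N; it drops free after 14 mm.
- tin: Tomato tin, blue label, 57 mm diameter, 72 mm high, bystander. Origin under its middle.
- cup: Pale espresso cup, 60 mm wide, 50 mm high, bystander. Origin under it.
- lime: Green lime, 60 x 48 x 48 mm, bystander. Origin under it.
- pin: The push-out pin as a whole; origin at its foot (same point as pin_tip), z towards the knob. About 160 g; steel shaft 12 mm in diameter, rounded foot. It starts upright in the rest, foot on the hole's bottom. A brass stop collar (28 mm diameter, 8 mm thick) is clamped on the shaft, its underside 53 to 69 mm above the foot: different every time, not measured.
- capsule: The red capsule as a whole; origin at the middle of its flange, z towards the dome.
Mind the look-alikes: they are no part of the job. There is more than one size of the pin; the job needs the smaller. What is shaped like the part that bears rest_hole but purple is not meant.

How it is judged:
By the outcome, as a careful person would: the job done as asked, in the order asked, and still so for the second after the job is handed in, with the robot touching nothing.
It also fails if it takes over 67 s, if anything falls off the work surface, if the arm or the gripper's body presses on something with over 40 N, if the wrist force passes 120 N, or if a joint passes its speed limit or range.

ROBOT

A 6-joint arm with a two-finger parallel gripper is mounted at the origin on a cart in front of the work surface, level with it; the furniture and walls round the work are solid. World frame = base frame: x ahead of the robot, y to its left, z up, the work surface at z = 0. Lengths are in m, angles in rad, forces in N, time in s.
With the tool pointing down it reaches from about 0.425 to 0.95 m from the base axis. Payload 3.5 kg.
Tool frame: the origin (TCP) lies on the centre line of the jaws, within the pads' length; the fingertips stand 14 mm ahead of it and the grasp point (between the pads) lies 5 mm behind it (ctrl.finger_overhang is the distance from the TCP to the fingertips, in m); z points along the fingers, y is the line along which they close (so a half turn about z gives the same grasp; the last joint's range is limited). The gripper opens to 85 mm and grips with 20 to 120 N. Pads are 22 mm wide; open, the fingers measure 114 mm over their backs; the gripper's body (76 mm by 85 mm) begins 54 mm behind the grasp point. The pads swing forward as they close: fully open they stand 13 mm farther back than shut.
Start: joints at [-1.443, 0.286, 1.577, -0, 1.279, -0.15], TCP at [0.185, -0.649, 0.245] pointing down, gripper open.
Joint ranges: [-2.77, 2.77], [-0.9, 2.22], [0.21, 2.48], [-1.53, 4.67], [0.24, 2.81], [-2.84, 2.84]. Speed limits (rad/s): [2.79, 2.79, 3.14, 3.14, 3.14, 3.14].

INTERFACE

Orientations are given as a unit quaternion [x, y, z, w].
In Python, from plant import ctrl gives the robot as it stands.
- The arm moves only by the tool send_rows, never from a script. Its argument "moves" is text: rows parted by semicolons, each of 7 numbers parted by spaces: the turn, a rotation vector about the tool's x, y, z in units of 360 degrees (1.0 is 360 degrees), then the shift along the tool's x, y, z in units of 20 cm (1.0 is 20 cm), then the gripper's target within -1 to 1 (fully open at 1, half-way at 0, shut at -1). A call has 1 to 12 rows; each row is the pose to reach, as a shift and turn from the pose commanded when the call began, along the tool's axes at that moment, turning the shorter way round; what a row does not reach only later rows make up. A row lasts 1/8 s, in which the tool goes at most 62.5 mm and 10.7 degrees, less where a joint would pass 70% of its speed; a pose out of reach is approached as far as the arm can. A call with a number of a shift or a turn outside -1 to 1 is refused whole. A call with a gripper value outside its range is refused whole. The fingers move at their own pace and stop on an object; "newtons" is the grip in N (left out, the last holds). Time passes only in rows, so rows that repeat a pose let the fingers close. It gives the time, the measured TCP pose, the force, the opening and the grip force at its end, in the units of the state.
- ctrl.get_state(): the state, without advancing time (a new reading comes with each control period).
- ctrl.read_camera(name): name is "scene" or "top" or "wrist"; returns a dict with "image" (384x512x3 uint8, red, green, blue), "fovy" (degrees; the focal length in pixels is half the picture's height over the tangent of half this angle, whatever the lens; pixels are square), "cx", "cy" (the principal point, pixels), "extrinsics" (4x4, takes a point from camera to world coordinates). Camera axes: x right, y up, looking along -z (the intrinsics and any distortion apply to the point x, -y, -z); pixel columns grow to the right and rows downward; lengths in m; the calibration is good to about 2 mm. A picture is of the moment at which its call begins. There is no depth.
- ctrl.sign_off(): hands the job in; it is judged then, once.
The state is a dict: "time": time; "qpos": joint angles; "dq": joint speeds; "joint_efforts": joint torques, N m; "eef_pos": TCP position; "tcp_rot": TCP orientation; "contact_force": force on the tool from outside, world axes, zero at the start; "wrist_torque": the same for the moment, N m; "opening": opening from 0.0 (shut) to 1.0 (fully open); "finger_force": force on a finger pad.
Only numpy, scipy, OpenCV 4.12 (cv2) and the standard library are available. Lean on these libraries where they do the work, as an engineer would, in place of code of your own. Each camera call takes 0.05 s, during which the arm holds its last target. There are 200 camera calls.

## Working session

There is one attempt and no reset: what is moved stays moved. The work goes in short steps, Python scripts to look and compute and a tool call to move; the robot and the scene stay as the last step left them, time stands still between calls to the robot, and variables do not carry over. Pictures are saved under pics/ and viewed, at most 10 in all, crops included, and the job is handed in when it is done.

Besides the shell and the picture viewer there is one more tool, called as name(argument=value, ...) on one line, values as JSON. send_rows: Moves the arm, as the interface text tells. Its arguments: {"type":"object","properties":{"moves":{"type":"string"},"newtons":{"type":"number"}},"required":["moves"]}

```bash
ls; mkdir -p pics
cat > h.py <<'E'
import numpy as np, cv2, json
from plant import ctrl
def shot(n,name):
    c=ctrl.read_camera(n); cv2.imwrite(f'pics/{name}.png',c['image'][:,:,::-1])
    np.savez(f'pics/{name}.npz',**{k:np.array(v) for k,v in c.items()}); return c
def load(name): return dict(np.load(f'pics/{name}.npz',allow_pickle=True))
def ray(c,u,v):
    h=384; f=h/2/np.tan(np.radians(float(c['fovy']))/2)
    d=np.array([(u-c['cx'])/f,-(v-c['cy'])/f,-1.]); E=c['extrinsics']
    return E[:3,3],E[:3,:3]@d
def atz(c,u,v,z):
    o,d=ray(c,u,v); return o+d*(z-o[2])/d[2]
def proj(c,p):
    E=c['extrinsics']; q=E[:3,:3].T@(np.array(p)-E[:3,3]); f=192/np.tan(np.radians(float(c['fovy']))/2)
    return c['cx']+f*q[0]/-q[2], c['cy']-f*q[1]/-q[2]
E
python3 - <<'E'
from h import *
a=shot('top','t0'); b=shot('scene','s0')
for c in(a,b): print({k:(np.round(v,4).tolist() if not isinstance(v,dict) else v) for k,v in c.items() if k!='image'})
cv2.imwrite('pics/ts0.png',np.vstack([cv2.resize(x['image'][:,:,::-1],(400,300)) for x in(a,b)]))
print(ctrl.get_state(), ctrl.finger_overhang)
E
```

```text
pics
{'fovy': 56.1553, 'cx': 252.726, 'cy': 191.4501, 'extrinsics': [[0.0262, 0.9956, -0.0904, 0.5039], [-0.9996, 0.0271, 0.0091, -0.0669], [0.0115, 0.0902, 0.9959, 0.9545], [0.0, 0.0, 0.0, 1.0]]}
{'fovy': 44.8948, 'cx': 257.499, 'cy': 194.0417, 'extrinsics': [[0.8821, 0.3455, -0.3202, 0.2507], [-0.4709, 0.6307, -0.6168, -0.6605], [-0.0111, 0.6949, 0.719, 0.8031], [0.0, 0.0, 0.0, 1.0]]}
{'time': 0.1, 'qpos': array([-1.44301149e+00,  2.87078686e-01,  1.57806117e+00, -2.08753994e-05,
        1.27861375e+00, -1.50002162e-01]), 'dq': array([ 0.00061157, -0.00105199, -0.00399919, -0.0006405 ,  0.00018168,
        0.00194327]), 'joint_efforts': array([ 5.72020690e-04, -4.07299876e+01, -2.93699098e+01, -1.87521196e-04,
        3.37646044e-03, -1.27737155e-05]), 'eef_pos': array([ 0.18505168, -0.64853505,  0.24406785]), 'tcp_rot': array([ 9.90368799e-01,  1.38450260e-01,  2.01093231e-06, -1.08051906e-03]), 'contact_force': array([-0.39119787,  0.87556515,  0.83789562]), 'wrist_torque': array([-0.01564185, -0.01351387,  0.00090104]), 'finger_force': 0.0, 'opening': 0.9996260225602409} 0.014
```

View pics/t0.png

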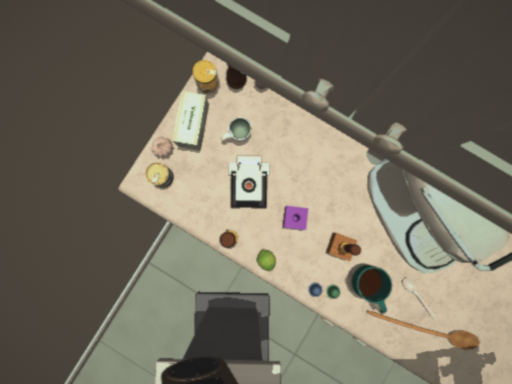

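View pics/s0.png

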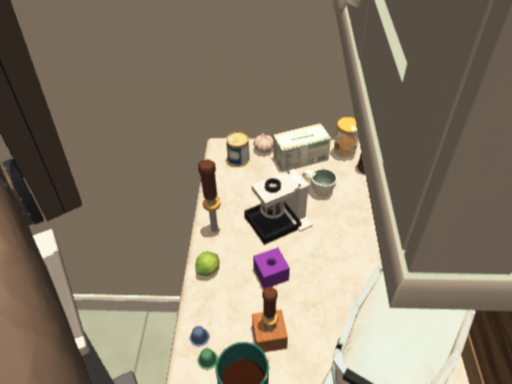

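The top view shows the stand at about (249,185), the brown rest with the small pin at (342,247), the purple decoy at (296,218), and the tall pin at (228,240). I'll enlarge these areas.

Run:
```python
from h import *
a=load('t0')['image'][:,:,::-1]; b=load('s0')['image'][:,:,::-1]
def cr(im,u,v,w,h,s): return cv2.resize(im[v:v+h,u:u+w],(w*s,h*s),interpolation=cv2.INTER_CUBIC)
top=np.hstack([cr(a,215,145,66,50,6),cr(a,315,225,66,50,6)])
bot=np.hstack([cr(b,240,165,66,50,6),cr(b,240,280,66,50,6)])
bot=np.hstack([cr(b,238,165,79,60,5)[:300,:395],cr(b,238,285,79,60,5)[:300,:395]]); bot=cv2.copyMakeBorder(bot,0,0,0,2,0)
cv2.imwrite('pics/c0.png',np.vstack([top,bot]))
```

```text
(no output)
```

View pics/c0.png

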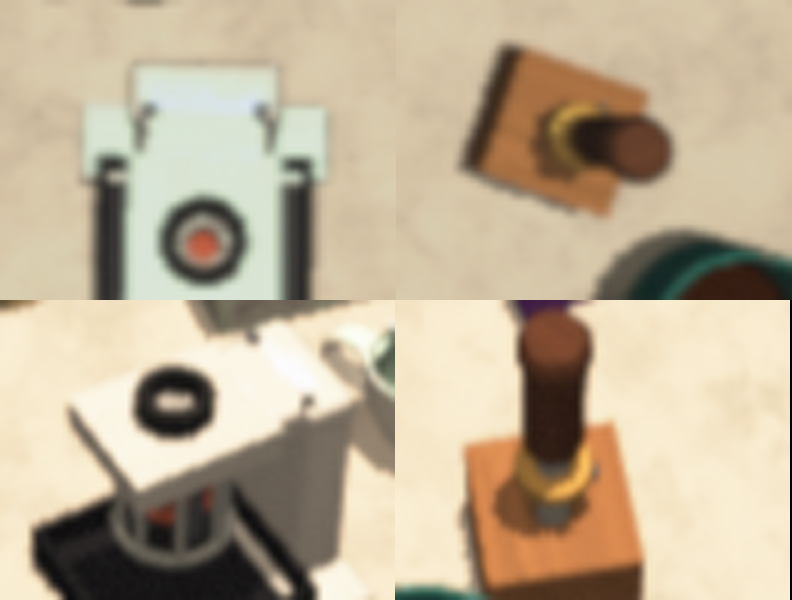

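Run:
```python
from h import *
a=load('t0'); b=load('s0')
def tri(p,q):
    A=[];r=[]
    for c,(u,v) in((a,p),(b,q)):
        o,d=ray(c,u,v); d/=np.linalg.norm(d); P=np.eye(3)-np.outer(d,d); A.append(P); r.append(P@o)
    return np.linalg.lstsq(np.vstack(A),np.hstack(r),rcond=None)[0]
print('ring',atz(a,248.5,184.7,.126),atz(b,272.3,184.2,.126),tri((248.5,184.7),(272.3,184.2)))
print('knob',atz(a,355.3,249.6,.153),atz(b,270.1,291.8,.153),tri((355.3,249.6),(270.1,291.8)))
print('rest',atz(a,342.4,246.4,.045))
# rest corners scene: (466,447),(612,425),(641,560),(488,586) crop
cs=[((u-395)/5+238,(v-300)/5+285) for u,v in((466,447),(612,425),(641,560),(488,586))]
P=np.array([atz(b,*x,.045) for x in cs]); print(P,P.mean(0))
ct=[((u-396)/6+315,v/6+225) for u,v in((520,46),(648,93),(608,215),(480,167))]
P=np.array([atz(a,*x,.045) for x in ct]); print(P,P.mean(0))
for n,c in(('tall base',atz(b,213,230,0)),('teal cup',atz(a,371,283,.09)),('blue',atz(a,316,290,.0)),('green',atz(a,333,292,.02))): print(n,c)
```

```text
ring [ 0.59453271 -0.06427285  0.126     ] [ 0.59244489 -0.06942621  0.126     ] [ 0.59527594 -0.0643018   0.12017278]
knob [ 0.45378569 -0.30431189  0.153     ] [ 0.4546318 -0.3064557  0.153    ] [ 0.45442093 -0.3051863   0.15123194]
rest [ 0.45416275 -0.30382795  0.045     ]
[[ 0.4368601  -0.2735331   0.045     ]
 [ 0.48791315 -0.2910353   0.045     ]
 [ 0.47026008 -0.34159754  0.045     ]
 [ 0.41868687 -0.32468044  0.045     ]] [ 0.45343005 -0.30771159  0.045     ]
[[ 0.48798513 -0.28670522  0.045     ]
 [ 0.46979816 -0.34058428  0.045     ]
 [ 0.41890296 -0.3238549   0.045     ]
 [ 0.43734251 -0.27023517  0.045     ]] [ 0.45350719 -0.30534489  0.045     ]
tall base [ 0.46825958 -0.02250423  0.        ]
teal cup [ 0.37255712 -0.36026739  0.09      ]
blue [ 0.33749408 -0.24704802  0.        ]
green [ 0.33703197 -0.28673651  0.02      ]
```

send_rows(moves="0 0 0 0.3 -0.22 0 1;0 0 0 0.6 -0.43 0 1;0 0 0 0.88 -0.64 0 1;0 0 0 0.88 -0.64 0 1", newtons=60)

```text
time: 0.6
eef_pos: [0.3208, -0.4749, 0.2447]
tcp_rot: [0.99, 0.14, 0.0, -0.001]
contact_force: [0.4, -0.2, 0.4]
opening: 1.001
finger_force: 0.0
```

send_rows(moves="0 0 0 0.3 -0.22 0 1;0 0 0 0.6 -0.43 0 1;0 0 0 0.88 -0.64 0 1;0 0 0 0.88 -0.64 0 1;0 0 0 0.88 -0.64 0 1")

```text
time: 1.23
eef_pos: [0.4542, -0.3044, 0.2448]
tcp_rot: [0.99, 0.14, -0.0, -0.0]
contact_force: [0.1, -0.8, 0.7]
opening: 1.0
finger_force: 0.0
```

```bash
cat >> h.py <<'E'
from scipy.spatial.transform import Rotation as R
def st():
    s=ctrl.get_state(); print(round(s['time'],2),'pos',np.round(s['eef_pos'],4),'q',np.round(s['tcp_rot'],4),'F',np.round(s['contact_force'],1),'M',np.round(s['wrist_torque'],2),'op',round(s['opening'],3),'ff',round(s['finger_force'],1)); return s
def to(p):
    s=st(); d=R.from_quat(s['tcp_rot']).inv().apply(np.array(p)-s['eef_pos'])/.2; print('shift',np.round(d,4))
E
python3 - <<'E'
from h import *
c=shot('wrist','w0'); print(np.round(c['extrinsics'],3).tolist(),c['fovy']); to([.454,-.305,.245])
for p in((.454,-.305,.153),(.454,-.305,.045)): print(proj(c,p))
E
```

```text
[[0.278, 0.909, 0.31, 0.533], [-0.961, 0.262, 0.09, -0.28], [0.001, -0.323, 0.947, 0.375], [0.0, 0.0, 0.0, 1.0]] 59.77726386431875
1.27 pos [ 0.4536 -0.3057  0.2449] q [ 9.902e-01  1.395e-01 -4.000e-04 -2.000e-04] F [-0.7 -0.3 -0.6] M [ 0.02 -0.03  0.02] op 0.998 ff 0.0
shift [ 0.003  -0.0025 -0.0006]
(np.float64(257.38813532685754), np.float64(199.9958991777045))
(np.float64(256.68114818429837), np.float64(162.66100075873382))
```

View pics/w0.png

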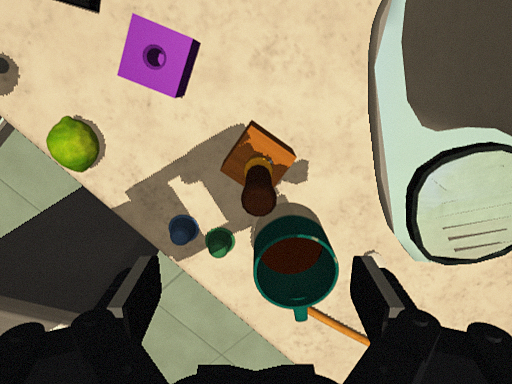

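Run:
```python
from h import *
def tri(L):
    A=[];r=[]
    for c,(u,v) in L:
        o,d=ray(c,u,v); d/=np.linalg.norm(d); P=np.eye(3)-np.outer(d,d); A.append(P); r.append(P@o)
    return np.linalg.lstsq(np.vstack(A),np.hstack(r),rcond=None)[0]
a,b,w=load('t0'),load('s0'),load('w0')
print('cup',tri([(a,(372,283)),(w,(295,258))]))
print('knob',tri([(a,(355.3,249.6)),(w,(259,203)),(b,(270.1,291.8))]),atz(w,259,203,.153))
```

```text
cup [ 0.36804285 -0.3728185   0.0596681 ]
knob [ 0.453587   -0.30585752  0.153256  ] [ 0.4521284  -0.30673877  0.153     ]
```

send_rows(moves="0 0 0 0 0 0.2 1;0 0 0 0 0 0.4 1;0 0 0 0 0 0.55 1;0 0 0 0 0 0.675 1;0 0 0 0 0 0.675 1;0 0 0 0 0 0.675 0;0 0 0 0 0 0.675 -1;0 0 0 0 0 0.675 -1;0 0 0 0 0 0.675 -1;0 0 0 0 0 0.675 -1;0 0 0 0 0 0.675 -1;0 0 0 0 0 0.675 -1", newtons=60)

```text
time: 2.78
eef_pos: [0.4539, -0.3066, 0.1113]
tcp_rot: [0.99, 0.138, 0.0, 0.0]
contact_force: [0.2, 1.2, 5.8]
opening: 0.245
finger_force: 58.7
```

```bash
python3 -c "
from h import *
to([.594,-.0665,.245])"
```

```text
2.77 pos [ 0.4539 -0.3066  0.1113] q [9.904e-01 1.385e-01 3.000e-04 3.000e-04] F [0.2 1.2 5.8] M [0.29 0.21 0.05] op 0.245 ff 58.7
shift [ 1.0036 -0.9618 -0.6686]
```

send_rows(moves="0 0 0 0 0 -0.05 -1;0 0 0 0 0 -0.12 -1;0 0 0 0 0 -0.2 -1;0 0 0 0 0 -0.35 -1;0 0 0 0 0 -0.5 -1;0 0 0 0 0 -0.65 -1;0 0 0 0 0 -0.75 -1;0 0 0 0 0 -0.75 -1;0 0 0 0 0 -0.75 -1")

```text
time: 3.9
eef_pos: [0.4529, -0.3059, 0.259]
tcp_rot: [0.99, 0.138, -0.001, -0.001]
contact_force: [-0.2, -0.7, -2.4]
opening: 0.243
finger_force: 58.7
```

```bash
python3 -c "
from h import *
w=shot('wrist','w1');b=shot('scene','s1');a=shot('top','t1')
to([.594,-.0665,.26])
def cr(im,u,v,w,h,s): return cv2.resize(im[v:v+h,u:u+w,::-1],(w*s,h*s),interpolation=cv2.INTER_CUBIC)
p=proj(b,[.454,-.306,.2]);print(p)
q=proj(w,[.454,-.306,.2]);print(q)
x=[cr(c['image'],int(min(max(r[0]-50,0),412)),int(min(max(r[1]-75,0),234)),100,150,4) for c,r in((b,p),(w,q))]
cv2.imwrite('pics/c1.png',np.hstack(x))"
```

```text
4.05 pos [ 0.4529 -0.3059  0.2585] q [ 0.9904  0.1384 -0.001  -0.0013] F [ 0.9 -0.9 -2.6] M [-0.01  0.01 -0.01] op 0.242 ff 58.7
shift [ 1.0068 -0.9575 -0.0063]
(np.float64(269.8541313412301), np.float64(275.1923569261768))
(np.float64(257.72365116756237), np.float64(216.5905556951851))
```

View pics/c1.png

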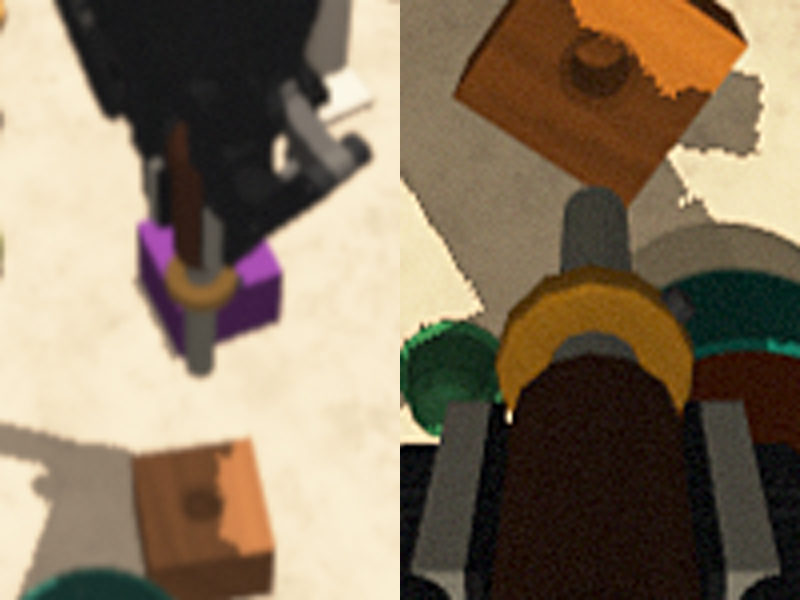

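```bash
python3 -c "
from h import *
w=load('w1'); print('hole',atz(w,256.1,157.6,.045), 'origin crop',207,141)
p=np.array([.4529,-.3059]); X=np.array([.962,.274]);Y=np.array([.274,-.962])
f=lambda x,y,z: np.round((np.array(proj(w,[*(p+x*X+y*Y),z]))-[207,141])*4+[400,0]+1.5,1)
z0=.1535
print('foot far edge',f(.005,0,z0),f(.006,0,z0+.002),'shaft edges',f(0,.006,z0+.02),f(0,-.006,z0+.02))
for s in(.053,.057,.061,.065,.069): print(s,'collar far under',f(.014,0,z0+s),'far upper',f(.014,0,z0+s+.008),'sides',f(0,.014,z0+s),f(0,-.014,z0+s+.008))
b=load('s1')
for s in(.053,.057,.061,.065,.069): print(s,proj(b,[*p,z0+s]),proj(b,[*p,z0]))
"
```

```text
hole [ 0.45418182 -0.30520606  0.045     ] origin crop 207 141
foot far edge [600.7 184.3] [600.7 182.6] shaft edges [635.9 248.2] [566.3 248.2]
0.053 collar far under [602.2 239.8] far upper [602.4 259.9] sides [695.8 327.6] [504.8 350.7]
0.057 collar far under [602.3 249.6] far upper [602.6 270.6] sides [697.8 338.9] [502.9 363. ]
0.061 collar far under [602.4 259.9] far upper [602.7 281.7] sides [699.8 350.7] [501.  375.7]
0.065 collar far under [602.6 270.6] far upper [602.9 293.4] sides [701.9 363. ] [499.1 389. ]
0.069 collar far under [602.7 281.7] far upper [603.1 305.5] sides [704.1 375.8] [497.  402.9]
0.053 (np.float64(269.22947075151404), np.float64(273.018189800131)) (np.float64(268.9981993223181), np.float64(291.8127313684439))
0.057 (np.float64(269.247933410584), np.float64(271.5178003462419)) (np.float64(268.9981993223181), np.float64(291.8127313684439))
0.061 (np.float64(269.2665463558011), np.float64(270.00519771388224)) (np.float64(268.9981993223181), np.float64(291.8127313684439))
0.065 (np.float64(269.2853114296594), np.float64(268.48023217062985)) (np.float64(268.9981993223181), np.float64(291.8127313684439))
0.069 (np.float64(269.304230504895), np.float64(266.942751526412)) (np.float64(268.9981993223181), np.float64(291.8127313684439))
```

send_rows(moves="0 0 0 0.15 -0.15 -0.03 -1;0 0 0 0.35 -0.34 -0.03 -1;0 0 0 0.55 -0.53 -0.03 -1;0 0 0 0.75 -0.72 -0.03 -1;0 0 0 0.9 -0.86 -0.03 -1;0 0 0 0.97 -0.93 -0.03 -1;0 0 0 1 -0.955 -0.03 -1;0 0 0 1 -0.955 -0.03 -1;0 0 0 1 -0.955 -0.03 -1")

```text
time: 5.18
eef_pos: [0.593, -0.069, 0.2662]
tcp_rot: [0.99, 0.138, -0.0, 0.0]
contact_force: [0.4, -0.4, -2.3]
opening: 0.25
finger_force: 58.9
```

```bash
python3 -c "
from h import *
w=shot('wrist','w2');b=shot('scene','s2');st()
def cr(im,u,v,w,h,s): return cv2.resize(im[v:v+h,u:u+w,::-1],(w*s,h*s),interpolation=cv2.INTER_CUBIC)
p=proj(b,[.594,-.067,.15]);q=proj(w,[.594,-.067,.15]);print(p,q)
x=[]
for c,r in((b,p),(w,q)):
  o=int(min(max(r[0]-50,0),412)),int(min(max(r[1]-75,0),234)); print(o); x.append(cr(c['image'],*o,100,150,4))
cv2.imwrite('pics/c2.png',np.hstack(x))"
```

```text
5.28 pos [ 0.5931 -0.0689  0.2664] q [ 9.905e-01  1.377e-01 -0.000e+00  1.000e-04] F [ 0.5  0.3 -1.8] M [ 0.02 -0.03 -0.03] op 0.246 ff 58.9
(np.float64(272.5205597334055), np.float64(174.828553321231)) (np.float64(254.24469705522426), np.float64(186.67190297317507))
(222, 99)
(204, 111)
```

View pics/c2.png

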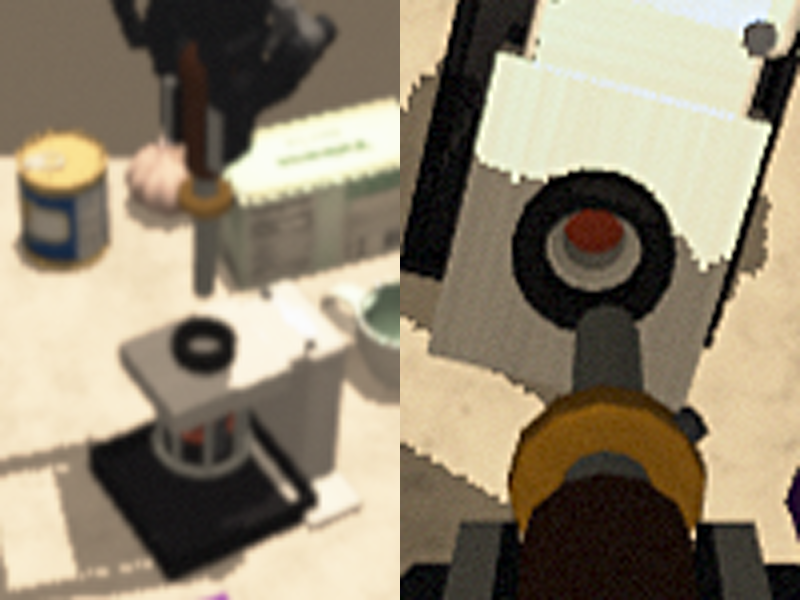

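```bash
python3 -c "
from h import *
w=load('w2'); b=load('s2')
p=np.array([.5931,-.0689]); X=np.array([.962,.274]);Y=np.array([.274,-.962])
f=lambda q,x,y,z: np.round((np.array(proj(w,[*(q+x*X+y*Y),z]))-[204,111])*4+[400,0]+1.5,1)
z0=.1605
print('foot',f(p,.005,0,z0),'shaft',f(p,0,.006,z0+.02),f(p,0,-.006,z0+.02),'collar sides',f(p,0,.014,z0+.062),f(p,0,-.014,z0+.07))
r=atz(w,252.0,173.1,.126);print('ring',r, 'scene ring', atz(b,222+(203.5-1.5)/4,99+(345-1.5)/4,.126))
for q in(r[:2],): print([f(q,x,y,.126) for x,y in((.018,0),(-.018,0),(0,.018),(0,-.018),(.01,0),(-.01,0))])
print('foot scene',atz(b,222+(203-1.5)/4,99+(293-1.5)/4,z0+.001))
"
```

```text
foot [610.9 303.4] shaft [646.2 367. ] [576.7 367.1] collar sides [710.8 471.9] [511.4 497.5]
ring [ 0.59742067 -0.06404518  0.126     ] scene ring [ 0.59183661 -0.07134893  0.126     ]
[array([593.1, 165.6]), array([593.9, 330.7]), array([679.2, 249.7]), array([507.8, 250.1]), array([593.3, 203.5]), array([593.7, 295.2])]
foot scene [ 0.59192153 -0.06981018  0.1615    ]
```

```bash
python3 -c "
from h import *
to([.5957,-.0648,.2364])"
```

```text
5.28 pos [ 0.5931 -0.0689  0.2664] q [ 9.905e-01  1.377e-01 -0.000e+00  1.000e-04] F [ 0.5  0.3 -1.8] M [ 0.02 -0.03 -0.03] op 0.246 ff 58.9
shift [ 0.0183 -0.0163  0.1499]
```

send_rows(moves="0 0 0 0.009 -0.008 0 -1;0 0 0 0.018 -0.016 0.03 -1;0 0 0 0.018 -0.016 0.08 -1;0 0 0 0.018 -0.016 0.12 -1;0 0 0 0.018 -0.016 0.14 -1;0 0 0 0.018 -0.016 0.14 -1;0 0 0 0.018 -0.016 0.14 -1")

```text
time: 6.15
eef_pos: [0.5962, -0.0638, 0.2387]
tcp_rot: [0.99, 0.138, 0.0, 0.0]
contact_force: [-0.3, 0.2, -1.9]
opening: 0.249
finger_force: 58.9
```

```bash
python3 -c "
from h import *
w=shot('wrist','w3');b=shot('scene','s3');st()
def cr(im,u,v,w,h,s): return cv2.resize(im[v:v+h,u:u+w,::-1],(w*s,h*s),interpolation=cv2.INTER_CUBIC)
p=proj(b,[.594,-.067,.14]);q=proj(w,[.594,-.067,.15])
x=[]
for c,r in((b,p),(w,q)):
  o=int(min(max(r[0]-33,0),412)),int(min(max(r[1]-50,0),234)); print(o); x.append(cr(c['image'],*o,66,100,6))
cv2.imwrite('pics/c3.png',np.hstack(x))"
```

```text
6.25 pos [ 0.5962 -0.0639  0.2389] q [9.904e-01 1.385e-01 4.000e-04 2.000e-04] F [ 0.2 -0.4 -2.2] M [ 0.06 -0.05 -0.06] op 0.24 ff 58.9
(239, 128)
(227, 155)
```

View pics/c3.png

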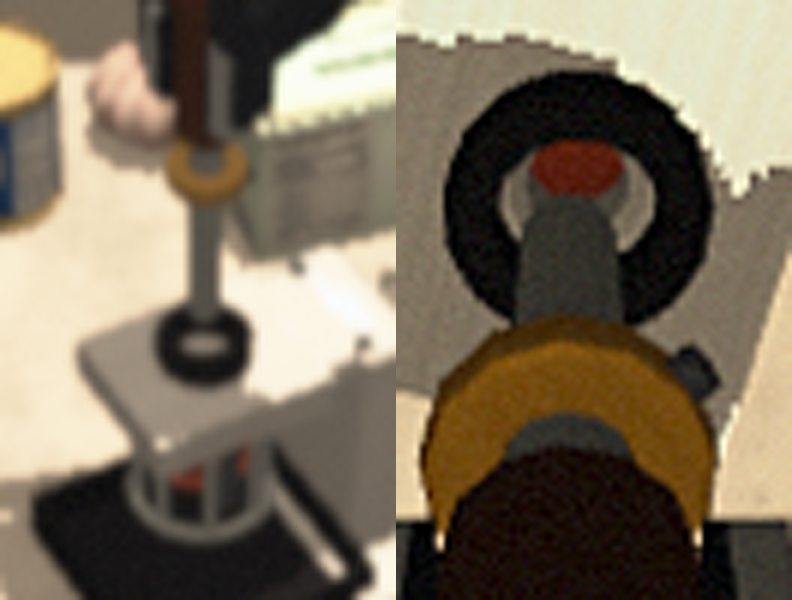

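```bash
python3 -c "
from h import *
w=load('w3')
p=np.array([.5962,-.0639]); X=np.array([.962,.274]);Y=np.array([.274,-.962])
f=lambda q,x,y,z: np.round((np.array(proj(w,[*(q+x*X+y*Y),z]))-[227,155])*6+[396,0]+2.5,1)
z0=.1329
print('foot far',f(p,.005,0,z0),f(p,.006,0,z0+.002),'col',f(p,0,0,z0))
print('ring if on axis: top rim far/near outer',f(p,.018,0,.126),f(p,-.018,0,.126),'bottom rim',f(p,.018,0,.112),f(p,-.018,0,.112),'sides',f(p,0,.018,.126),f(p,0,-.018,.126),'inner',f(p,.01,0,.126),f(p,-.01,0,.126))
"
```

```text
foot far [575.7 193.1] [575.8 190.5] col [575.7 231.2]
ring if on axis: top rim far/near outer [575.5  77.1] [575.2 343.7] bottom rim [575.   49.7] [574.7 304.6] sides [716.  213.3] [434.7 213.5] inner [575.5 138.5] [575.3 286.5]
```

send_rows(moves="0 0 0 0.001 0.004 0 -1;0 0 0 0.001 0.004 0.03 -1;0 0 0 0.001 0.004 0.06 -1;0 0 0 0.001 0.004 0.08 -1;0 0 0 0.001 0.004 0.1 -1;0 0 0 0.001 0.004 0.11 -1;0 0 0 0.001 0.004 0.12 -1;0 0 0 0.001 0.004 0.13 -1;0 0 0 0.001 0.004 0.13 -1")

```text
time: 7.38
eef_pos: [0.5963, -0.0645, 0.2122]
tcp_rot: [0.99, 0.138, -0.0, -0.0]
contact_force: [0.0, -0.4, -2.3]
opening: 0.245
finger_force: 58.9
```

```bash
python3 -c "
from h import *
st()"
```

```text
7.38 pos [ 0.5963 -0.0645  0.2122] q [ 9.904e-01  1.384e-01 -1.000e-04 -1.000e-04] F [ 0.  -0.4 -2.3] M [-0.02 -0.01  0.02] op 0.245 ff 58.9
```

send_rows(moves="0 0 0 0 0 0.02 -1;0 0 0 0 0 0.04 -1;0 0 0 0 0 0.05 -1;0 0 0 0 0 0.06 -1;0 0 0 0 0 0.07 -1;0 0 0 0 0 0.075 -1;0 0 0 0 0 0.08 -1;0 0 0 0 0 0.08 -1")

```text
time: 8.38
eef_pos: [0.5968, -0.0647, 0.1984]
tcp_rot: [0.99, 0.139, 0.001, 0.0]
contact_force: [-2.8, 0.9, 6.1]
opening: 0.246
finger_force: 59.7
```

send_rows(moves="0 0 0 0 0 0.01 -1;0 0 0 0 0 0.02 -1;0 0 0 0 0 0.03 -1;0 0 0 0 0 0.03 -1")

```text
time: 8.88
eef_pos: [0.5971, -0.0651, 0.1934]
tcp_rot: [0.99, 0.139, 0.001, 0.001]
contact_force: [-3.2, -0.5, 7.9]
opening: 0.246
finger_force: 59.8
```

send_rows(moves="0 0 0 0 0 0.01 -1;0 0 0 0 0 0.02 -1;0 0 0 0 0 0.03 -1;0 0 0 0 0 0.03 -1")

```text
time: 9.38
eef_pos: [0.5971, -0.0651, 0.1876]
tcp_rot: [0.99, 0.139, 0.001, 0.001]
contact_force: [-4.6, -0.8, 9.1]
opening: 0.248
finger_force: 59.8
```

send_rows(moves="0 0 0 -0.004 0 0.01 -1;0 0 0 -0.004 0 0.02 -1;0 0 0 -0.004 0 0.02 -1")

```text
time: 9.75
eef_pos: [0.5952, -0.0645, 0.1793]
tcp_rot: [0.99, 0.138, -0.0, -0.0]
contact_force: [-0.3, 0.1, -1.2]
opening: 0.244
finger_force: 58.9
```

send_rows(moves="0 0 0 0 0 0.01 -1;0 0 0 0 0 0.02 -1;0 0 0 0 0 0.02 -1")

```text
time: 10.12
eef_pos: [0.5954, -0.0647, 0.1757]
tcp_rot: [0.99, 0.138, -0.0, -0.0]
contact_force: [0.5, -0.3, -1.7]
opening: 0.24
finger_force: 58.9
```

send_rows(moves="0 0 0 0 0 0.005 -1;0 0 0 0 0 0.01 -1;0 0 0 0 0 0.01 -1")

```text
time: 10.5
eef_pos: [0.5956, -0.0647, 0.1742]
tcp_rot: [0.99, 0.138, -0.0, -0.0]
contact_force: [-0.3, -0.5, -2.2]
opening: 0.243
finger_force: 58.9
```

send_rows(moves="0 0 0 0 0 0.005 -1;0 0 0 0 0 0.005 -1")

```text
time: 10.75
eef_pos: [0.5956, -0.0647, 0.1733]
tcp_rot: [0.99, 0.138, -0.0, -0.0]
contact_force: [-0.6, 0.5, -2.5]
opening: 0.246
finger_force: 58.9
```

send_rows(moves="0 0 0 0 0 0.005 -1;0 0 0 0 0 0.005 -1")

```text
time: 11.0
eef_pos: [0.5956, -0.0647, 0.1722]
tcp_rot: [0.99, 0.138, -0.0, -0.0]
contact_force: [0.1, -0.0, -0.8]
opening: 0.244
finger_force: 58.9
```

send_rows(moves="0 0 0 0 0 0.004 -1;0 0 0 0 0 0.004 -1")

```text
time: 11.25
eef_pos: [0.5956, -0.0647, 0.1715]
tcp_rot: [0.99, 0.138, 0.0, -0.0]
contact_force: [0.2, -0.2, -2.2]
opening: 0.247
finger_force: 59.0
```

send_rows(moves="0 0 0 0 0 0.003 -1;0 0 0 0 0 0.003 -1")

```text
time: 11.5
eef_pos: [0.5957, -0.0647, 0.1714]
tcp_rot: [0.99, 0.138, 0.0, 0.0]
contact_force: [-0.5, 0.2, 0.8]
opening: 0.246
finger_force: 59.1
```

Contact (about 3 N). Now small steps.

send_rows(moves="0 0 0 0 0 0.003 -1;0 0 0 0 0 0.005 -1;0 0 0 0 0 0.005 -1")

```text
time: 11.88
eef_pos: [0.5958, -0.0647, 0.1708]
tcp_rot: [0.99, 0.139, 0.0, 0.0]
contact_force: [-2.7, -0.2, 4.8]
opening: 0.243
finger_force: 59.4
```

send_rows(moves="0 0 0 -0.002 0 0.003 -1;0 0 0 -0.002 0 0.006 -1;0 0 0 -0.002 0 0.006 -1")

```text
time: 12.25
eef_pos: [0.5958, -0.0648, 0.1704]
tcp_rot: [0.99, 0.138, 0.001, 0.0]
contact_force: [-2.7, 0.4, 7.2]
opening: 0.242
finger_force: 59.8
```

send_rows(moves="0 0 0 -0.002 0 0.003 -1;0 0 0 -0.002 0 0.006 -1;0 0 0 -0.002 0 0.006 -1")

```text
time: 12.62
eef_pos: [0.5958, -0.0648, 0.17]
tcp_rot: [0.99, 0.138, 0.001, 0.0]
contact_force: [-3.0, 2.3, 9.7]
opening: 0.247
finger_force: 60.0
```

About 12 N now. One last small step, then hold.

send_rows(moves="0 0 0 0 0 0.003 -1;0 0 0 0 0 0.003 -1;0 0 0 0 0 0.003 -1")

```text
time: 13.0
eef_pos: [0.5958, -0.0648, 0.1698]
tcp_rot: [0.99, 0.138, 0.001, 0.0]
contact_force: [-3.8, 1.3, 12.0]
opening: 0.245
finger_force: 60.1
```

send_rows(moves="0 0 0 0 0 0 -1;0 0 0 0 0 0 -1;0 0 0 0 0 0 -1")

```text
time: 13.38
eef_pos: [0.5958, -0.0649, 0.1698]
tcp_rot: [0.99, 0.138, 0.001, 0.0]
contact_force: [-3.3, 1.3, 11.8]
opening: 0.241
finger_force: 60.1
```

send_rows(moves="0 0 0 0 0 0 -1;0 0 0 0 0 0 -1;0 0 0 0 0 0 -1")

```text
time: 13.75
eef_pos: [0.5958, -0.0648, 0.1698]
tcp_rot: [0.99, 0.138, 0.001, 0.0]
contact_force: [-3.9, 1.8, 10.7]
opening: 0.246
finger_force: 60.1
```

```bash
python3 -c "
from h import *
b=shot('scene','s4');st()
cv2.imwrite('pics/c4.png',cv2.resize(b['image'][130:250,220:330,::-1],(550,600),interpolation=cv2.INTER_CUBIC))"
```

```text
13.8 pos [ 0.5958 -0.0648  0.1698] q [9.904e-01 1.385e-01 1.200e-03 1.000e-04] F [-3.8  1.5 12.1] M [ 0.4   0.78 -0.02] op 0.245 ff 60.1
```

View pics/c4.png

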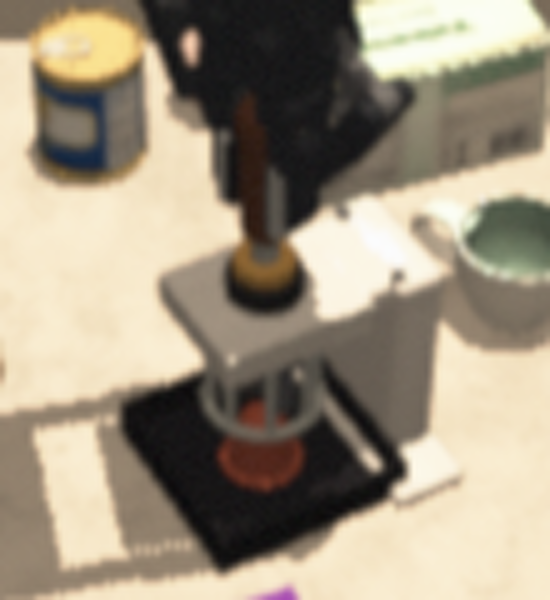

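The red capsule lies in the tray at about (262,455), and the collar is seated on the ring at (264,270). It held about 14 N for over half a second. Next I draw the pin out.

send_rows(moves="0 0 0 0 0 -0.01 -1;0 0 0 0 0 -0.03 -1;0 0 0 0 0 -0.06 -1;0 0 0 0 0 -0.1 -1;0 0 0 0 0 -0.15 -1;0 0 0 0 0 -0.2 -1;0 0 0 0 0 -0.26 -1;0 0 0 0 0 -0.33 -1;0 0 0 0 0 -0.4 -1;0 0 0 0 0 -0.47 -1;0 0 0 0 0 -0.48 -1;0 0 0 0 0 -0.48 -1")

```text
time: 15.3
eef_pos: [0.5947, -0.0649, 0.2629]
tcp_rot: [0.99, 0.138, -0.0, -0.0]
contact_force: [-0.8, -0.2, -2.5]
opening: 0.244
finger_force: 58.9
```

```bash
python3 -c "
from h import *
to([.454,-.3058,.26])"
```

```text
15.3 pos [ 0.5947 -0.0649  0.2629] q [ 9.904e-01  1.384e-01 -1.000e-04 -1.000e-04] F [-0.8 -0.2 -2.5] M [ 0.   -0.01  0.04] op 0.244 ff 58.9
shift [-1.0069  0.9652  0.0144]
```

send_rows(moves="0 0 0 -0.15 0.15 0 -1;0 0 0 -0.35 0.34 0 -1;0 0 0 -0.55 0.53 0 -1;0 0 0 -0.75 0.72 0 -1;0 0 0 -0.9 0.86 0 -1;0 0 0 -0.98 0.94 0 -1;0 0 0 -1 0.965 0 -1;0 0 0 -1 0.965 0 -1;0 0 0 -1 0.965 0 -1")

```text
time: 16.42
eef_pos: [0.4559, -0.3045, 0.2627]
tcp_rot: [0.99, 0.139, -0.0, -0.0]
contact_force: [-0.8, -0.9, -2.7]
opening: 0.244
finger_force: 59.1
```

```bash
python3 -c "
from h import *
to([.4542,-.306,.16])"
```

```text
16.43 pos [ 0.4559 -0.3045  0.2627] q [ 9.903e-01  1.391e-01 -0.000e+00 -4.000e-04] F [-0.8 -0.9 -2.7] M [-0.    0.03  0.01] op 0.244 ff 59.1
shift [-0.0103  0.0055  0.5133]
```

send_rows(moves="0 0 0 -0.009 0.005 0.1 -1;0 0 0 -0.009 0.005 0.25 -1;0 0 0 -0.009 0.005 0.4 -1;0 0 0 -0.009 0.005 0.48 -1;0 0 0 -0.009 0.005 0.51 -1;0 0 0 -0.009 0.005 0.51 -1;0 0 0 -0.009 0.005 0.51 -1")

```text
time: 17.3
eef_pos: [0.4547, -0.3075, 0.1623]
tcp_rot: [0.99, 0.138, 0.001, 0.001]
contact_force: [0.5, 0.2, -1.6]
opening: 0.248
finger_force: 59.0
```

```bash
python3 -c "
from h import *
w=shot('wrist','w5');b=shot('scene','s5');to([.454,-.306,.111])
def cr(im,u,v,w,h,s): return cv2.resize(im[v:v+h,u:u+w,::-1],(w*s,h*s),interpolation=cv2.INTER_CUBIC)
p=proj(b,[.454,-.306,.06]);q=proj(w,[.454,-.306,.06])
x=[]
for c,r in((b,p),(w,q)):
  o=int(min(max(r[0]-33,0),446)),int(min(max(r[1]-50,0),284)); print(o); x.append(cr(c['image'],*o,66,100,6))
cv2.imwrite('pics/c5.png',np.hstack(x))"
```

```text
17.4 pos [ 0.4545 -0.3074  0.1622] q [9.904e-01 1.384e-01 7.000e-04 9.000e-04] F [-0.1  0.5 -3. ] M [ 0.01  0.01 -0.03] op 0.247 ff 59.0
shift [-0.0009 -0.0079  0.2559]
(236, 270)
(221, 145)
```

View pics/c5.png

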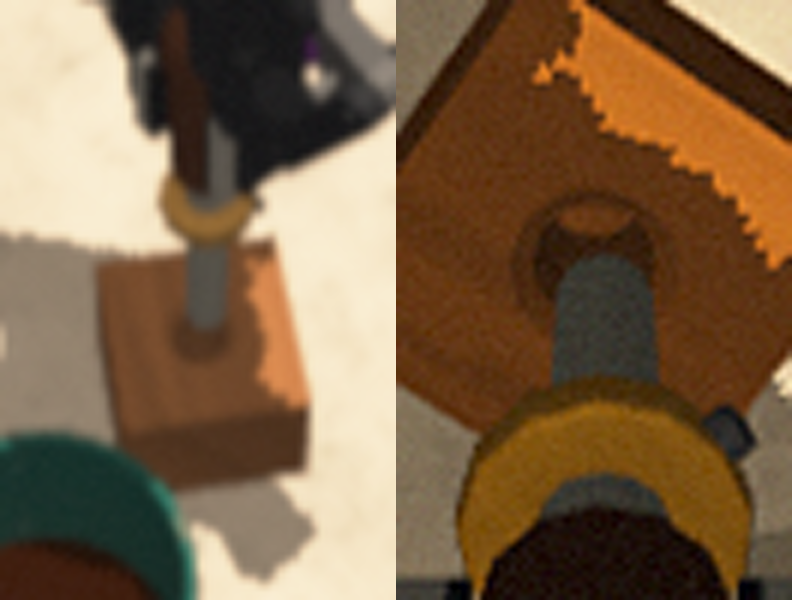

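send_rows(moves="0 0 0 -0.001 -0.008 0 -1;0 0 0 -0.001 -0.008 0.02 -1;0 0 0 -0.001 -0.008 0.04 -1;0 0 0 -0.001 -0.008 0.06 -1;0 0 0 -0.001 -0.008 0.08 -1;0 0 0 -0.001 -0.008 0.1 -1;0 0 0 -0.001 -0.008 0.1 -1")

```text
time: 18.27
eef_pos: [0.4531, -0.3052, 0.1404]
tcp_rot: [0.99, 0.138, -0.0, -0.0]
contact_force: [-0.4, 0.1, -2.0]
opening: 0.243
finger_force: 59.0
```

send_rows(moves="0 0 0 0 0 0.03 -1;0 0 0 0 0 0.06 -1;0 0 0 0 0 0.09 -1;0 0 0 0 0 0.115 -1;0 0 0 0 0 0.13 -1;0 0 0 0 0 0.14 -1;0 0 0 0 0 0.14 -1")

```text
time: 19.15
eef_pos: [0.4533, -0.3054, 0.1128]
tcp_rot: [0.99, 0.138, -0.0, -0.0]
contact_force: [-0.6, -0.6, -1.9]
opening: 0.252
finger_force: 59.0
```

send_rows(moves="0 0 0 0 0 0.005 -1;0 0 0 0 0 0.008 -1;0 0 0 0 0 0.008 -1")

```text
time: 19.52
eef_pos: [0.4534, -0.3054, 0.1114]
tcp_rot: [0.99, 0.138, 0.0, 0.0]
contact_force: [-0.5, -0.1, -1.5]
opening: 0.244
finger_force: 59.1
```

send_rows(moves="0 0 0 0 0 0.004 -1;0 0 0 0 0 0.004 -1;0 0 0 0 0 0.004 0;0 0 0 0 0 0.004 0.5;0 0 0 0 0 0.004 1;0 0 0 0 0 0.004 1;0 0 0 0 0 0.004 1;0 0 0 0 0 0.004 1")

```text
time: 20.52
eef_pos: [0.4534, -0.3054, 0.1105]
tcp_rot: [0.99, 0.138, 0.0, 0.0]
contact_force: [-0.1, -0.5, -0.3]
opening: 1.002
finger_force: 0.0
```

send_rows(moves="0 0 0 0 0 -0.05 1;0 0 0 0 0 -0.15 1;0 0 0 0 0 -0.3 1;0 0 0 0 0 -0.5 1;0 0 0 0 0 -0.7 1;0 0 0 0 0 -0.8 1;0 0 0 0 0 -0.8 1;0 0 0 0 0 -0.8 1")

```text
time: 21.52
eef_pos: [0.4527, -0.3048, 0.2685]
tcp_rot: [0.99, 0.138, -0.001, -0.001]
contact_force: [0.4, 0.5, 0.2]
opening: 1.003
finger_force: 0.0
```

```bash
python3 -c "
from h import *
b=shot('scene','s6');st()
cv2.imwrite('pics/c6.png',cv2.resize(b['image'][120:384,150:390,::-1],(545,600),interpolation=cv2.INTER_CUBIC))"
```

```text
21.57 pos [ 0.4526 -0.3047  0.2682] q [ 0.9904  0.1384 -0.0012 -0.0016] F [ 0.4  0.2 -0.1] M [ 0.07  0.   -0.04] op 0.994 ff 0.0
```

View pics/c6.png

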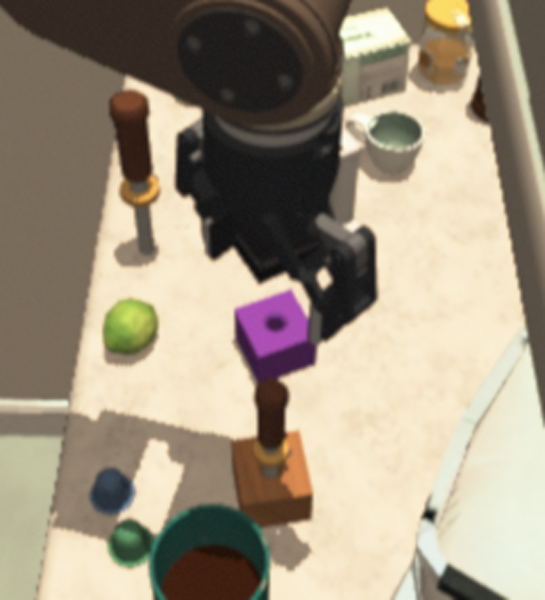

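The pin stands upright in its brown rest at (271,430), the gripper is clear of it, and the bystanders in view have not moved. I'm handing the job in.

```bash
python3 -c "
from plant import ctrl
print(ctrl.sign_off())"
```

```text
the job is handed in; nothing more can be done
None
```

The job is done and handed in: the capsule is in the tray, the collar pressed the ring at about 13–14 N for over half a second (never near 20 N in the readings), and the pin is back upright in its rest, released, at about 22 s.

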